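# Lock the moulding wheel and hold the hidden jigger-arm bolt

## Robot

A 6-joint arm with a two-finger parallel gripper is mounted at the origin on the work surface. World frame = base frame: x ahead of the robot, y to its left, z up, the work surface at z = 0. Lengths are in m, angles in rad, forces in N, time in s.
With the tool pointing down it reaches from about 0.35 to 0.85 m from the base axis. Payload 8.1 kg.
Tool frame: the origin (TCP) lies at the very end of the fingers, on their centre line; the grasp point (between the pads) lies 19 mm behind it; y points along the fingers, x is the direction in which the jaws open and shut, and the axes are right-handed (so a half turn about y gives the same grasp; the last joint's range is limited). The gripper opens to 93 mm and grips with 3 to 60 N. Pads are 15 mm wide; open, the fingers measure 128 mm over their backs; the gripper's body (75 mm by 188 mm) begins 65 mm behind the grasp point.
Start: joints at [-1.341, 0.13, 1.488, -0, 1.523, -0.085], TCP at [0.186, -0.571, 0.219] pointing down, gripper open.
Joint ranges: [-2.96, 2.96], [-0.89, 2.26], [0.02, 2.5], [-1.34, 4.48], [0, 2.73], [-2.66, 2.66]. Speed limits (rad/s): [2.39, 2.39, 2.79, 3.14, 3.14, 3.14].

## Interface

Orientations are given as a unit quaternion [w, x, y, z].
In Python, from station import env gives the robot as it stands.
- The arm moves only by the tool drive_tool, never from a script. Its argument "plan" is a list of rows, each an object of numbers: "tx", "ty", "tz": the shift along the world's x, y, z scaled (see below); "spin": the turn about the world's z scaled (see below); "grip": the opening, from 0 (shut) to 1 (fully open). A call has 1 to 10 rows; each row shifts and turns the commanded pose from where the row before left it; what a row does not reach is not made up. The controller multiplies each number of a shift by 200 mm and each number of a turn by pi rad. A row lasts 1/8 s, in which the tool goes at most 62.5 mm and 10.7 degrees, less where a joint would pass 70% of its speed; a pose out of reach is approached as far as the arm can. A call with a number of a shift or a turn outside -1 to 1 is refused whole. A call with a gripper value outside its range is refused whole. The fingers move at their own pace and stop on an object; "grip_force" is the grip in N (left out, the last holds). Time passes only in rows, so rows that do not move let the fingers close. It gives the time, the measured TCP pose, the force and the opening at its end, in the units of the state.
- env.get_obs(): the state, without advancing time (a new reading comes with each control period).
- env.snapshot(name): name is "scene" or "top"; returns a dict with "image" (400x640x3 uint8, blue, green, red), "mtx" (3x3 intrinsics, pixels), "k1" (the pictures are not rectified: a ray, as slopes to the right and down, at radius r is drawn at 1 + k1 r^2 times it, then the intrinsics apply), "T" (4x4, takes a point from camera to world coordinates). Camera axes: x right, y down, z forward; pixel columns grow to the right and rows downward; lengths in m; the calibration is good to about 2 mm. A picture is of the moment at which its call begins. There is no depth.
- env.close_job(): hands the job in, once; it reports no verdict.
The state is a dict: "time": time; "q": joint angles; "joint_vel": joint speeds; "effort": joint torques, N m; "tool_pos": TCP position; "eef_rot": TCP orientation; "contact_force": force on the tool from outside, world axes, zero at the start; "ft_torque": the same for the moment, N m; "finger_gap": finger opening in m.
Only numpy, scipy, OpenCV 4.12 (cv2) and the standard library are available. Lean on these libraries where they do the work, as an engineer would, in place of code of your own. Each camera call takes 0.05 s, during which the arm holds its last target. There are 200 camera calls.

## Task

The jigger arm's pivot nut is about to be tightened. First turn the moulding wheel's lock ring clockwise by its upright tab until the tab lines up with the raised locked mark and let go of it; then reach down into the gap behind the stand's front bracket, grip the hidden hexagonal bolt head firmly across two opposite flats without turning the bolt more than a few degrees, and finish while still holding it there so that it cannot turn. Leave the pottery, jar and brush where they are.

Things in the scene. Friction and masses are not known exactly. Their poses are not given: they have to be found in the camera images.
- wheel: Moulding wheel, fixed to the table: grey round base 210 mm across and 20 mm high, a 100 mm wide pedestal on it, a low white plaster mould on top (90 mm across, top at height 77 mm). Origin: centre of its underside, on the table and on the ring's axis; z up.
- lock_ring (a joint): Angle of the steel lock ring (136 mm across, top at z 36 mm) about the wheel's vertical axis; grows clockwise seen from above, 0 to 1.35 rad. 0: tab at the round open stud; 0.95: tab lined up with the locked mark. Starts between 0 and 0.45, stays where it is left (friction 0.12 N m, about 2 N at the tab) and can be turned past the mark.
- ring_tab (a point): Point in the ring's upright tab, the handle to pinch: on its centre line, 71 mm from the wheel's axis, z 54 mm, 12 mm below the tab's top. The tab is 24 mm long radially, 10 mm thick round the circle, and stands 30 mm clear above the ring (z 36 to 66 mm), on the robot's side of the wheel.
- locked_mark (a point): Top of the locked mark, a raised dark steel rib on the wheel's base just outside the ring, 15 mm long radially, 8 mm wide, 8 mm high, its middle 95 mm from the wheel's axis; top at height 28 mm. (The open stud is round, 10 mm across.)
- stand: Jigger-arm stand, fixed: base plate 150 x 140 x 12 mm; origin at the centre of its underside, z up, -x roughly to the robot. Front bracket: upright plate 70 mm wide, top at z 124 mm, back face at x -26 mm. Rear plate: front face at x +30 mm, 90 mm wide, top at z 112 mm, its middle 50 mm notched down to z 78 mm. The 56 mm gap between is open above and at both sides. Arm and nut are in front.
- bolt: Hexagonal steel bolt head in the gap, 24 mm across flats, 16 mm long, on an 18 mm round sleeve 14 mm long. Origin: its centre, at x -4, y 0, z 100 mm of the stand. x: the bolt's level axis, along the stand's x; y: normal of one flat (opposite flat at -y), at the start within 0.3 rad of level; z then points up but for that tilt. Turns about x with little friction (0.04 N m), no spring.
- bolt_flat (a point): Centre of the flat that faces the bolt's +y, 12 mm from the bolt's axis.
- cup_mid (a point): Terracotta cup, 72 mm across, 85 mm high, loose; point on its axis half-way up. Leave alone.
- bowl_mid (a point): White bowl, 116 mm across, 50 mm high, loose; point on its axis half-way up. Leave alone.
- jar_mid (a point): Closed white jar, 60 mm across, 75 mm high, loose; point on its axis half-way up. Leave alone.
- rib_brush_grip (a point): Brush lying on the table, loose; point in its handle. Leave alone.
There are look-alikes about, which are no part of the job. Leave any yellow look-alike of the wheel alone.

How it is judged:
On the way, in this order (a step that is already met when the one before it is completed fails the run):
1. the lock ring's tab is at the locked mark and has been let go (value of joint lock_ring between 0.85 and 1.05 rad and contact force between each of the fingers, the arm and wheel below 0.5 N), for 0.2 s.
2. the bolt head is gripped in the gap (contact force between the fingers and bolt above 10 N and distance between the grasp point and bolt below 0.022 m and distance of bolt_flat from where it was at the start of the episode below 0.0027 m), for 0.2 s.
At the end, for the whole second after the job is handed in: Ring within 0.1 rad of its locked mark (0.95); fingers grip the bolt head with over 10 N, grasp point within 22 mm of its centre; bolt still and turned at most 13 degrees from its start (flat's centre moved under 2.7 mm); cup, bowl, jar, brush within 30 mm of their starts (all of step 2 and value of joint lock_ring between 0.85 and 1.05 rad and angular speed of bolt below 0.1 rad/s and distance of each of cup_mid, bowl_mid, jar_mid, rib_brush_grip from where it was at the start of the episode below 0.03 m); the arm keeps its last pose, push and grip.
It fails at once if a bystander is moved by more than 30 mm (distance of any of cup_mid, bowl_mid, jar_mid, rib_brush_grip from where it was at the start of the episode above 0.03 m).
It fails at once if the bolt is turned by more than about 13 degrees (distance of bolt_flat from where it was at the start of the episode above 0.0027 m).
It also fails if it takes over 45 s, if anything falls off the work surface, if the arm or the gripper's body presses on something with over 40 N, if the wrist force passes 120 N, or if a joint passes its speed limit or range.

## Working session

There is one attempt and no reset: what is moved stays moved. The work goes in short steps, Python scripts to look and compute and a tool call to move; the robot and the scene stay as the last step left them, time stands still between calls to the robot, and variables do not carry over. Pictures are saved under pics/ and viewed, about 8 in all and at most 12, crops included, and the job is handed in when it is done.

Besides the shell and the picture viewer there is one more tool, called after "Call:" by a JSON object that holds its "fn" and its "kwargs", one argument or row to a line. drive_tool: Moves the arm, as the interface text tells. Shifts and turns lie within -1 to 1; 1 stands for 200 mm of shift or pi rad of turn. Its arguments: {"type":"object","properties":{"plan":{"type":"array","items":{"type":"object","properties":{"tx":{"type":"number"},"ty":{"type":"number"},"tz":{"type":"number"},"spin":{"type":"number"},"grip":{"type":"number"}}}},"grip_force":{"type":"number"}},"required":["plan"]}

```bash
mkdir -p pics; cat > h.py <<'E'
import numpy as np, cv2, pickle
from station import env
def snap(n,f):
    s=env.snapshot(n); cv2.imwrite(f'pics/{f}.png',s['image']); pickle.dump(s,open(f'pics/{f}.pkl','wb')); return s
def load(f): return pickle.load(open(f'pics/{f}.pkl','rb'))
def ray(s,u,v):
    K=np.array(s['mtx']);d=np.array([(u-K[0,2])/K[0,0],(v-K[1,2])/K[1,1]]);x=d.copy()
    for _ in range(30): x=d/(1+s['k1']*(x@x))
    T=np.array(s['T']);return T[:3,3],T[:3,:3]@np.r_[x,1]
def onz(s,u,v,z):
    o,d=ray(s,u,v);return o+d*(z-o[2])/d[2]
def proj(s,p):
    T=np.array(s['T']);c=T[:3,:3].T@(np.array(p)-T[:3,3]);x=c[:2]/c[2];x=x*(1+s['k1']*(x@x));K=np.array(s['mtx']);return np.array([K[0,0]*x[0]+K[0,2],K[1,1]*x[1]+K[1,2]])
def tri(a,pa,b,pb):
    o1,d1=ray(a,*pa);o2,d2=ray(b,*pb);A=np.c_[d1,-d2];t=np.linalg.lstsq(A,o2-o1,rcond=None)[0];p,q=o1+d1*t[0],o2+d2*t[1];return (p+q)/2,np.linalg.norm(p-q)
E
python3 -c "
from h import *
a=snap('scene','s0');b=snap('top','t0')
for s in(a,b):print(np.array(s['T']).round(3).tolist(),np.array(s['mtx']).round(1).tolist(),s['k1'])
print(env.get_obs())"
```

```text
[[0.767, 0.34, -0.544, 1.143], [0.642, -0.406, 0.651, -0.78], [0.0, -0.848, -0.53, 0.707], [0.0, 0.0, 0.0, 1.0]] [[520.1, 0.0, 325.9], [0.0, 520.1, 202.7], [0.0, 0.0, 1.0]] -0.11564558154738976
[[-0.009, -0.986, 0.169, 0.356], [-1.0, 0.009, -0.003, -0.009], [0.001, -0.169, -0.986, 1.188], [0.0, 0.0, 0.0, 1.0]] [[473.4, 0.0, 320.5], [0.0, 473.4, 205.7], [0.0, 0.0, 1.0]] -0.0715598513066959
{'time': 0.1, 'q': array([-1.34137319e+00,  1.31128534e-01,  1.48915263e+00, -1.86358218e-05,
        1.52299742e+00, -8.53696219e-02]), 'joint_vel': array([-2.16440265e-06, -2.72670868e-03, -3.28570962e-03,  4.97328629e-04,
        1.14221962e-04, -1.06817881e-03]), 'effort': array([ 1.65649762e-03, -5.61339355e+01, -4.93095624e+01,  7.70156435e-02,
        2.91643589e-02, -7.64596143e-05]), 'tool_pos': array([ 0.1856871 , -0.57000744,  0.21767647]), 'eef_rot': array([ 0.57257809, -0.57180793,  0.41590034, -0.41499029]), 'contact_force': array([ 0.291526  , -0.1004823 ,  0.19608017]), 'ft_torque': array([-0.03015565, -0.02730469, -0.00958821]), 'finger_gap': 0.09283935311618491}
```

View pics/s0.png

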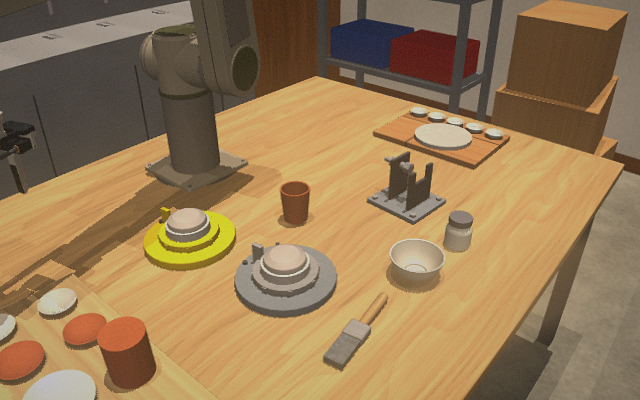

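View pics/t0.png

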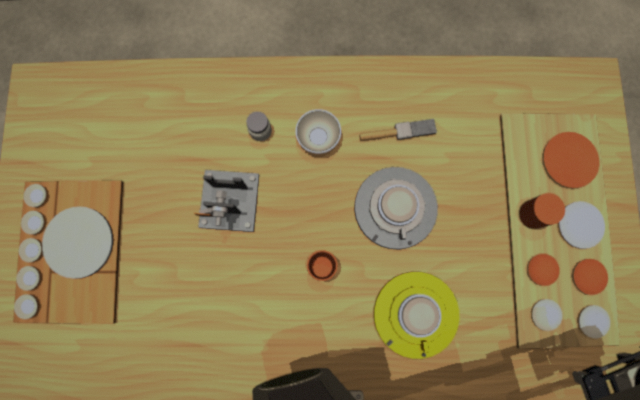

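```bash
python3 -c "
from h import *
a=load('s0')['image'];b=load('t0')['image']
r=lambda i:cv2.resize(i,(400,300),interpolation=cv2.INTER_CUBIC)
cv2.imwrite('pics/c0.png',np.vstack([np.hstack([r(b[162:252,342:462]),r(a[229:319,225:345])]),np.hstack([r(b[165:240,180:280]),r(a[145:220,355:455])])]))
s=load('t0')
hsv=cv2.cvtColor(b,cv2.COLOR_BGR2HSV)
m=((hsv[...,1]<60)&(hsv[...,2]>60)).astype(np.uint8)*255
for nm,(u0,u1,v0,v1) in dict(wheel=(345,450,160,255),stand=(190,265,165,237)).items():
  q=np.zeros_like(m);q[v0:v1,u0:u1]=m[v0:v1,u0:u1]
  c=max(cv2.findContours(q,cv2.RETR_EXTERNAL,cv2.CHAIN_APPROX_NONE)[0],key=cv2.contourArea)[:,0]
  P=np.array([onz(s,*p,0.02 if nm=='wheel' else .012)[:2] for p in c],np.float32)
  print(nm,cv2.minEnclosingCircle(P),cv2.fitEllipse(P),cv2.minAreaRect(P))
"
```

```text
wheel ((0.551289439201355, -0.20060932636260986), 0.10464730113744736) ((0.5512235760688782, -0.2007066011428833), (0.20520934462547302, 0.20668160915374756), 60.31349182128906) ((0.551379382610321, -0.2015615701675415), (0.2067452371120453, 0.20607519149780273), 89.3615493774414)
stand ((0.5735896825790405, 0.22030164301395416), 0.09989457577466965) ((0.5696921348571777, 0.21983464062213898), (0.15854115784168243, 0.1635269671678543), 111.03536224365234) ((0.5741373300552368, 0.2206377238035202), (0.14010581374168396, 0.14978796243667603), 85.20919799804688)
```

View pics/c0.png

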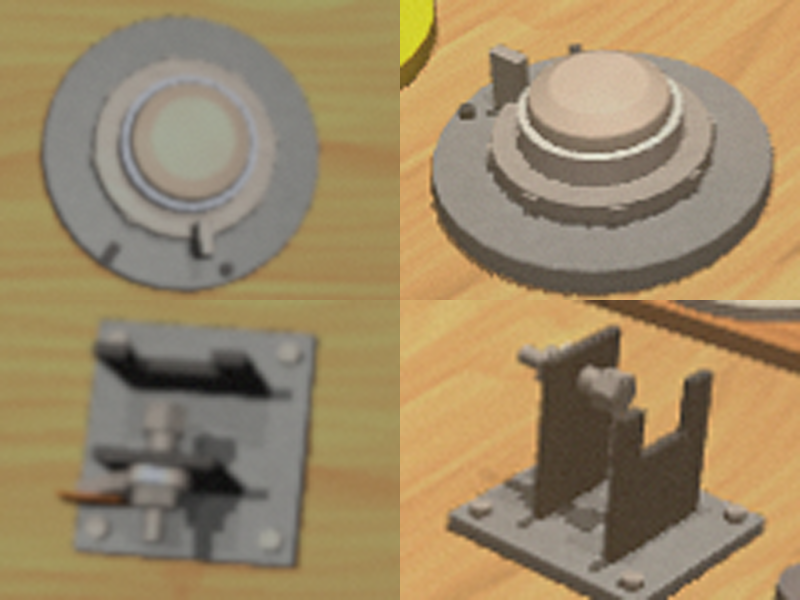

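```bash
python3 -c "
from h import *
from scipy.spatial.transform import Rotation as R
t=load('t0');a=load('s0');W=np.array([.5513,-.2007])
f=lambda n,u,v,z:(lambda p:print(n,p.round(4),'r',np.hypot(*(p[:2]-W)).round(4),'clockwise-ang',np.degrees(-np.arctan2(p[1]-W[1],p[0]-W[0])).round(1)%360))(onz(t,u,v,z))
f('tab',403,234,.066);f('mark',375,237.9,.028);f('stud',409.8,242.4,.024)
o=env.get_obs();q=o['eef_rot'];M=R.from_quat(q[[1,2,3,0]]).as_matrix();print(M.round(3), 'toolx yaw',np.degrees(np.arctan2(M[1,0],M[0,0])))
B=np.r_[np.array([.5741,.2206])+[-.004*np.cos(-.084),-.004*np.sin(-.084)],.1];print('bolt',B,proj(t,B),proj(a,B))
c=cv2.resize(a['image'][155:179,389:421],(800,600),interpolation=cv2.INTER_CUBIC);cv2.imwrite('pics/c1.png',c)
for n,p in dict(cup=(322,265,.04),bowl=(318,132,.025),jar=(259,126,.04)).items():print(n,onz(t,*p).round(3))
"
```

```text
tab [ 0.4779 -0.2081  0.066 ] r 0.0737 clockwise-ang 174.2
mark [ 0.4732 -0.1454  0.028 ] r 0.0957 clockwise-ang 215.3
stud [ 0.4615 -0.2317  0.024 ] r 0.095 clockwise-ang 161.0
[[ 0.31  -0.     0.951]
 [-0.951  0.002  0.31 ]
 [-0.002 -1.     0.   ]] toolx yaw -71.96364571248859
bolt [0.5701141  0.22093561 0.1       ] [221.25808107 194.93808292] [407.64373699 167.881733  ]
cup [ 0.408 -0.014  0.04 ]
bowl [ 0.747 -0.007  0.025]
jar [0.76  0.142 0.04 ]
```

View pics/c1.png

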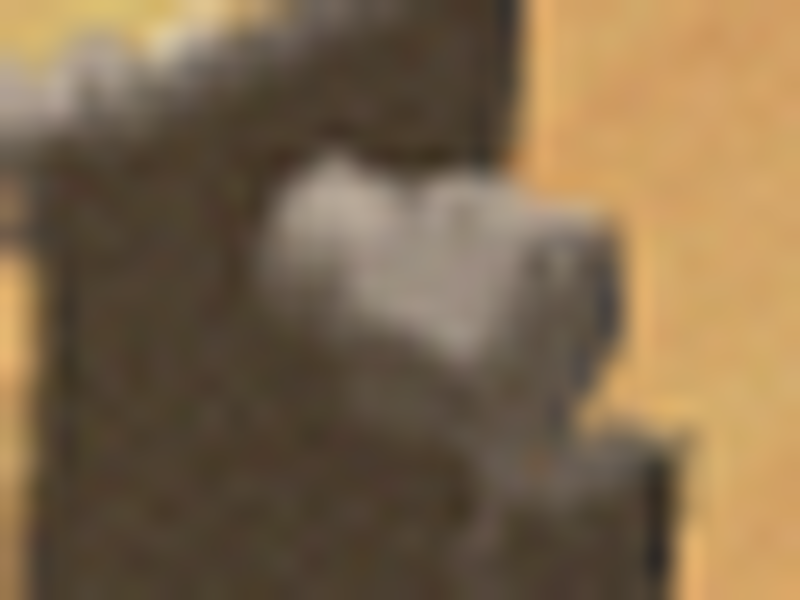

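```bash
python3 -c "
from h import *
a=load('s0');B=np.array([.5701,.2209,.1]);y=-.084
X=np.array([np.cos(y),np.sin(y),0]);Y=np.array([-np.sin(y),np.cos(y),0])
for off,pts in((.008,[(525,215),(605,205),(485,360),(590,400),(620,300)]),(-.008,[(420,175),(335,290)])):
  for p in pts:
    o,d=ray(a,389+(p[0]+.5)/25-.5,155+(p[1]+.5)/25-.5);C=B+off*X
    w=o+d*((C-o)@X)/(d@X)-C;yy,zz=w@Y*1000,w[2]*1000
    print(off,p,round(yy,1),round(zz,1),'r',round(np.hypot(yy,zz),1),'ang',round(np.degrees(np.arctan2(zz,yy)),1))
"
```

```text
0.008 (525, 215) -5.4 18.3 r 19.1 ang 106.5
0.008 (605, 205) 8.2 14.3 r 16.5 ang 60.1
0.008 (485, 360) -9.9 3.9 r 10.7 ang 158.5
0.008 (590, 400) 8.9 -7.8 r 11.8 ang -41.1
0.008 (620, 300) 12.5 2.1 r 12.7 ang 9.8
-0.008 (420, 175) -0.9 15.1 r 15.1 ang 93.3
-0.008 (335, 290) -13.6 7.0 r 15.3 ang 152.6
```

Call:
{"fn": "drive_tool", "kwargs": {
  "plan": [
    {"tx": 0.3, "ty": 0.3, "tz": -0.1, "spin": -0.05, "grip": 0.5},
    {"tx": 0.3, "ty": 0.3, "tz": -0.1, "spin": -0.05},
    {"tx": 0.3, "ty": 0.3, "tz": -0.1, "spin": 0},
    {"tx": 0.3, "ty": 0.3, "tz": -0.1},
    {"tx": 0.26, "ty": 0.3, "tz": -0.1},
    {"ty": 0.31}
  ],
  "grip_force": 15
}}

```text
invalid input at $.plan[1]: expected keys tx, ty, tz, spin, grip
```

Call:
{"fn": "drive_tool", "kwargs": {
  "plan": [
    {"tx": 0.185, "ty": 0.226, "tz": 0, "spin": -0.034, "grip": 0.4},
    {"tx": 0.185, "ty": 0.226, "tz": 0, "spin": -0.034, "grip": 0.4},
    {"tx": 0.185, "ty": 0.226, "tz": 0, "spin": 0, "grip": 0.4},
    {"tx": 0.185, "ty": 0.226, "tz": 0, "spin": 0, "grip": 0.4},
    {"tx": 0.185, "ty": 0.226, "tz": 0, "spin": 0, "grip": 0.4},
    {"tx": 0.185, "ty": 0.226, "tz": 0, "spin": 0, "grip": 0.4},
    {"tx": 0.185, "ty": 0.226, "tz": 0, "spin": 0, "grip": 0.4},
    {"tx": 0.18, "ty": 0.228, "tz": -0.1, "spin": 0, "grip": 0.4},
    {"tx": 0, "ty": 0, "tz": -0.2, "spin": 0, "grip": 0.4},
    {"tx": 0, "ty": 0, "tz": -0.2, "spin": 0, "grip": 0.4}
  ],
  "grip_force": 15
}}

```text
time: 1.35
tool_pos: [0.4813, -0.2074, 0.1174]
eef_rot: [0.525, -0.525, 0.473, -0.474]
contact_force: [-0.1, 0.6, 0.3]
finger_gap: 0.0371
```

Call:
{"fn": "drive_tool", "kwargs": {
  "plan": [
    {"tx": 0, "ty": 0, "tz": -0.18, "spin": 0, "grip": 0.4},
    {"tx": 0, "ty": 0, "tz": -0.18, "spin": 0, "grip": 0.4},
    {"tx": 0, "ty": 0, "tz": 0, "spin": 0, "grip": 0.4},
    {"tx": 0, "ty": 0, "tz": 0, "spin": 0, "grip": 0.05},
    {"tx": 0, "ty": 0, "tz": 0, "spin": 0, "grip": 0.05},
    {"tx": 0, "ty": 0, "tz": 0, "spin": 0, "grip": 0.05},
    {"tx": 0, "ty": 0, "tz": 0, "spin": 0, "grip": 0.05}
  ]
}}

```text
time: 2.22
tool_pos: [0.4817, -0.209, 0.048]
eef_rot: [0.525, -0.524, 0.473, -0.475]
contact_force: [-1.1, 0.7, 6.4]
finger_gap: 0.0097
```

```bash
python3 -c "
from h import *
s=snap('scene','s1');t=snap('top','t1');o=env.get_obs();print(o['contact_force'],o['finger_gap'],o['tool_pos'])
r=lambda i:cv2.resize(i,(400,300),interpolation=cv2.INTER_CUBIC)
cv2.imwrite('pics/c2.png',np.hstack([r(t['image'][162:252,342:462]),r(s['image'][210:300,205:325])]))
# ring path: tcp from present angle to mark, world axes
W=np.array([.5513,-.2007]);p=o['tool_pos'][:2]-W;print('r',np.hypot(*p),'clock',-np.degrees(np.arctan2(p[1],p[0]))%360)
"
```

```text
[-1.00646428  1.03094614  5.62329643] 0.009839634242072208 [ 0.48171618 -0.20899963  0.04802189]
r 0.07007704630351543 clock 173.19816492794956
```

View pics/c2.png

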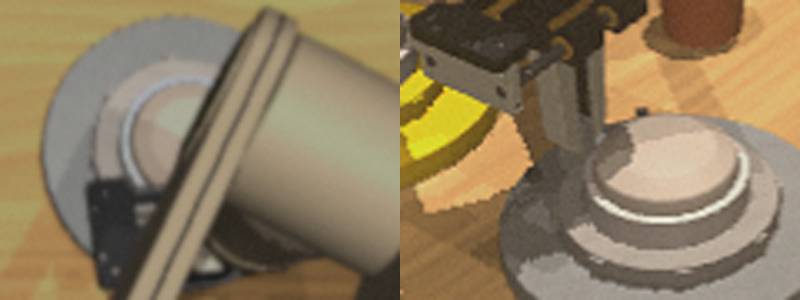

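Call:
{"fn": "drive_tool", "kwargs": {
  "plan": [
    {"tx": 0, "ty": 0, "tz": 0.01, "spin": 0, "grip": 0.05},
    {"tx": -0.0025, "ty": 0.043, "tz": 0, "spin": -0.039, "grip": 0.05},
    {"tx": 0.003, "ty": 0.043, "tz": 0, "spin": -0.039, "grip": 0.05},
    {"tx": 0.008, "ty": 0.0425, "tz": 0, "spin": -0.039, "grip": 0.05},
    {"tx": 0.013, "ty": 0.041, "tz": 0, "spin": -0.039, "grip": 0.05},
    {"tx": 0.018, "ty": 0.039, "tz": 0, "spin": -0.039, "grip": 0.05},
    {"tx": 0.023, "ty": 0.037, "tz": 0, "spin": -0.039, "grip": 0.05},
    {"tx": 0, "ty": 0, "tz": 0, "spin": 0, "grip": 0.05},
    {"tx": 0, "ty": 0, "tz": 0, "spin": 0, "grip": 0.05}
  ]
}}

```text
time: 3.45
tool_pos: [0.4944, -0.1596, 0.0482]
eef_rot: [-0.32, 0.319, -0.63, 0.632]
contact_force: [9.9, -2.6, -11.2]
finger_gap: 0.01
```

```bash
python3 -c "
from h import *
from scipy.spatial.transform import Rotation as R
o=env.get_obs();q=o['eef_rot'];M=R.from_quat(q[[1,2,3,0]]).as_matrix()
W=np.array([.5513,-.2007]);p=o['tool_pos'][:2]-W;print(o['tool_pos'],o['contact_force'],'r',np.hypot(*p),'clock',-np.degrees(np.arctan2(p[1],p[0]))%360,'yaw',np.degrees(np.arctan2(M[1,0],M[0,0])))
"
```

```text
[ 0.49444781 -0.15961889  0.04819631] [  9.93061894  -2.59746536 -11.18312299] r 0.07014149088476142 clock 215.85168561559763 yaw -126.31377481997734
```

Call:
{"fn": "drive_tool", "kwargs": {
  "plan": [
    {"tx": 0, "ty": 0, "tz": 0, "spin": 0, "grip": 0.35},
    {"tx": 0, "ty": 0, "tz": 0, "spin": 0, "grip": 0.35},
    {"tx": 0, "ty": 0, "tz": 0, "spin": 0, "grip": 0.35},
    {"tx": 0, "ty": 0, "tz": 0.2, "spin": 0, "grip": 0.35},
    {"tx": 0, "ty": 0, "tz": 0.3, "spin": 0.05, "grip": 0.5},
    {"tx": 0, "ty": 0, "tz": 0.3, "spin": 0.05, "grip": 0.5},
    {"tx": -0.2, "ty": 0, "tz": 0.25, "spin": 0.05, "grip": 0.5},
    {"tx": -0.25, "ty": 0, "tz": 0, "spin": 0.05, "grip": 0.5},
    {"tx": 0, "ty": 0, "tz": 0, "spin": 0.05, "grip": 0.5}
  ]
}}

```text
time: 4.58
tool_pos: [0.4023, -0.1595, 0.2584]
eef_rot: [-0.537, 0.537, -0.459, 0.46]
contact_force: [0.7, 0.2, 0.3]
finger_gap: 0.0464
```

```bash
python3 -c "
from h import *
s=snap('scene','s2');t=snap('top','t2');o=env.get_obs();print(o['tool_pos'],o['contact_force'],o['finger_gap'])
A=[s['image'].astype(float)]+[env.snapshot('scene')['image'].astype(float) for _ in range(15)]
m=np.mean(A,0);np.save('pics/sm.npy',m)
T=np.mean([t['image'].astype(float)]+[env.snapshot('top')['image'].astype(float) for _ in range(15)],0);np.save('pics/tm.npy',T)
r=lambda i:cv2.resize(np.clip(i,0,255).astype(np.uint8),(400,300),interpolation=cv2.INTER_CUBIC)
cv2.imwrite('pics/c3.png',np.vstack([np.hstack([r(T[162:252,342:462]),r(m[229:319,225:345])]),np.hstack([r(T[183:207,205:237]),r(m[155:179,389:421])*1])]))
"
```

```text
[ 0.40384773 -0.15954618  0.2579964 ] [-0.06640169  0.47533119  0.07950991] 0.04656886805387141
```

View pics/c3.png

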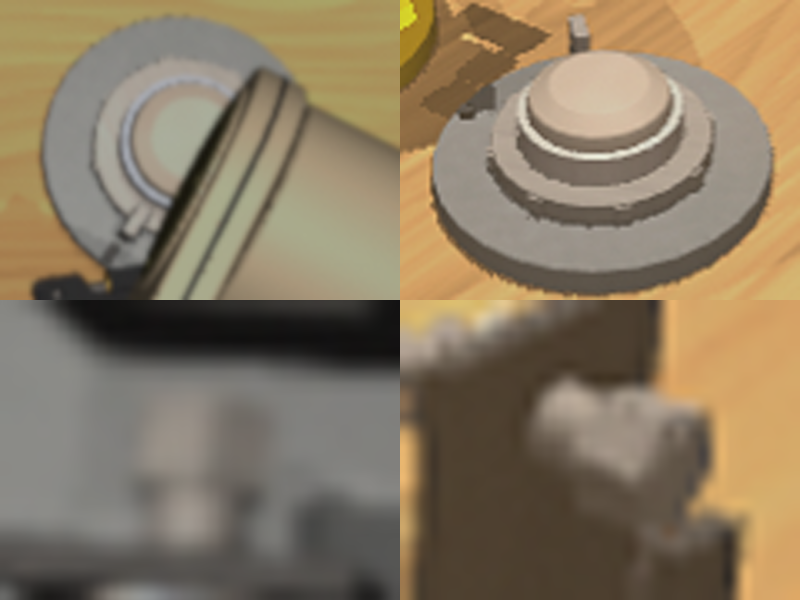

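Call:
{"fn": "drive_tool", "kwargs": {
  "plan": [
    {"tx": 0.12, "ty": 0.272, "tz": 0, "spin": -0.025, "grip": 0.6},
    {"tx": 0.12, "ty": 0.272, "tz": 0, "spin": -0.025, "grip": 0.6},
    {"tx": 0.12, "ty": 0.272, "tz": 0, "spin": -0.025, "grip": 0.6},
    {"tx": 0.12, "ty": 0.272, "tz": 0, "spin": 0, "grip": 0.6},
    {"tx": 0.12, "ty": 0.272, "tz": 0, "spin": 0, "grip": 0.6},
    {"tx": 0.12, "ty": 0.272, "tz": 0, "spin": 0, "grip": 0.6},
    {"tx": 0.12, "ty": 0.27, "tz": 0, "spin": 0, "grip": 0.6},
    {"tx": 0, "ty": 0, "tz": -0.25, "spin": 0, "grip": 0.6},
    {"tx": 0, "ty": 0, "tz": -0.2, "spin": 0, "grip": 0.6},
    {"tx": 0, "ty": 0, "tz": 0, "spin": 0, "grip": 0.6}
  ],
  "grip_force": 3
}}

```text
time: 7.42
tool_pos: [0.5694, 0.2203, 0.1629]
eef_rot: [0.476, -0.481, 0.522, -0.519]
contact_force: [-0.9, 0.2, -0.2]
finger_gap: 0.0561
```

```bash
python3 -c "
from h import *
from scipy.spatial.transform import Rotation as R
o=env.get_obs();q=o['eef_rot'];M=R.from_quat(q[[1,2,3,0]]).as_matrix();print(o['tool_pos'],o['contact_force'],'yaw',np.degrees(np.arctan2(M[1,0],M[0,0])))
s=snap('scene','s3');t=snap('top','t3')
print(proj(s,o['tool_pos']),proj(s,[.5701,.2209,.1]))
W=np.array([.5513,-.2007]);p=onz(load('t2'),382.2,229.2,.066)[:2]-W;print('tab r',np.hypot(*p),-np.degrees(np.arctan2(p[1],p[0]))%360)
r=lambda i:cv2.resize(i,(400,300),interpolation=cv2.INTER_CUBIC)
cv2.imwrite('pics/c4.png',np.hstack([r(t['image'][162:252,342:462]),r(s['image'][125:215,350:470])]))
"
```

```text
[0.5693615  0.22033137 0.16292085] [-0.93890486  0.22309165 -0.15941664] yaw -94.80189234493137
[409.33370897 144.90312693] [407.63121789 167.88517969]
tab r 0.07433222857902912 214.41042235069813
```

View pics/c4.png

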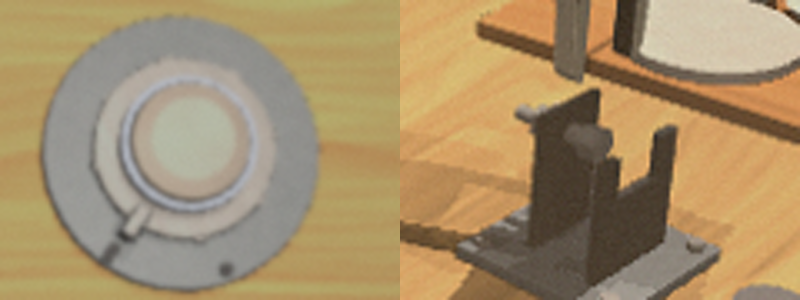

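Call:
{"fn": "drive_tool", "kwargs": {
  "plan": [
    {"tx": 0.005, "ty": 0.003, "tz": -0.15, "spin": 0, "grip": 0.6},
    {"tx": 0, "ty": 0, "tz": -0.15, "spin": 0, "grip": 0.6},
    {"tx": 0, "ty": 0, "tz": -0.1, "spin": 0, "grip": 0.6},
    {"tx": 0, "ty": 0, "tz": 0, "spin": 0, "grip": 0.6}
  ]
}}

```text
time: 8.02
tool_pos: [0.573, 0.2213, 0.0873]
eef_rot: [0.478, -0.479, 0.521, -0.521]
contact_force: [-0.0, 1.0, -0.0]
finger_gap: 0.0558
```

Call:
{"fn": "drive_tool", "kwargs": {
  "plan": [
    {"tx": -0.01, "ty": 0, "tz": -0.025, "spin": 0, "grip": 0.6},
    {"tx": 0, "ty": 0, "tz": 0, "spin": 0, "grip": 0.4},
    {"tx": 0, "ty": 0, "tz": 0, "spin": 0, "grip": 0.33},
    {"tx": 0, "ty": 0, "tz": 0, "spin": 0, "grip": 0.3},
    {"tx": 0, "ty": 0, "tz": 0, "spin": 0, "grip": 0.28},
    {"tx": 0, "ty": 0, "tz": 0, "spin": 0, "grip": 0.26},
    {"tx": 0, "ty": 0, "tz": 0, "spin": 0, "grip": 0.24},
    {"tx": 0, "ty": 0, "tz": 0, "spin": 0, "grip": 0.2},
    {"tx": 0, "ty": 0, "tz": 0, "spin": 0, "grip": 0.2}
  ],
  "grip_force": 3
}}

```text
time: 9.15
tool_pos: [0.5715, 0.2221, 0.0828]
eef_rot: [0.479, -0.478, 0.521, -0.521]
contact_force: [0.4, 5.6, 1.9]
finger_gap: 0.0264
```

Call:
{"fn": "drive_tool", "kwargs": {
  "plan": [
    {"tx": 0, "ty": 0.005, "tz": 0, "spin": 0, "grip": 0.2},
    {"tx": 0, "ty": 0, "tz": 0, "spin": 0, "grip": 0.2},
    {"tx": 0, "ty": 0, "tz": 0, "spin": 0, "grip": 0.2}
  ],
  "grip_force": 6
}}

```text
time: 9.52
tool_pos: [0.5715, 0.2222, 0.0827]
eef_rot: [-0.478, 0.478, -0.52, 0.521]
contact_force: [0.4, -1.4, 3.9]
finger_gap: 0.026
```

Call:
{"fn": "drive_tool", "kwargs": {
  "plan": [
    {"tx": 0, "ty": 0, "tz": 0, "spin": 0, "grip": 0.2},
    {"tx": 0, "ty": 0, "tz": 0, "spin": 0, "grip": 0.2}
  ],
  "grip_force": 9
}}

```text
time: 9.78
tool_pos: [0.5715, 0.2222, 0.0827]
eef_rot: [-0.478, 0.478, -0.52, 0.521]
contact_force: [1.2, -1.2, 5.0]
finger_gap: 0.0256
```

Call:
{"fn": "drive_tool", "kwargs": {
  "plan": [
    {"tx": 0, "ty": 0, "tz": 0, "spin": 0, "grip": 0.2},
    {"tx": 0, "ty": 0, "tz": 0, "spin": 0, "grip": 0.2}
  ]
}}

```text
time: 10.02
tool_pos: [0.5715, 0.2223, 0.0827]
eef_rot: [-0.478, 0.478, -0.52, 0.521]
contact_force: [0.6, -1.1, 5.9]
finger_gap: 0.0259
```

Call:
{"fn": "drive_tool", "kwargs": {
  "plan": [
    {"tx": 0, "ty": 0, "tz": 0, "spin": 0, "grip": 0.2},
    {"tx": 0, "ty": 0, "tz": 0, "spin": 0, "grip": 0.2},
    {"tx": 0, "ty": 0, "tz": 0, "spin": 0, "grip": 0.2}
  ],
  "grip_force": 12
}}

```text
time: 10.4
tool_pos: [0.5715, 0.2222, 0.0827]
eef_rot: [-0.478, 0.478, -0.52, 0.521]
contact_force: [0.9, -2.2, 4.8]
finger_gap: 0.0261
```

Call:
{"fn": "drive_tool", "kwargs": {
  "plan": [
    {"tx": 0, "ty": 0, "tz": 0, "spin": 0, "grip": 0.2},
    {"tx": 0, "ty": 0, "tz": 0, "spin": 0, "grip": 0.2},
    {"tx": 0, "ty": 0, "tz": 0, "spin": 0, "grip": 0.2}
  ],
  "grip_force": 15
}}

```text
time: 10.78
tool_pos: [0.5715, 0.2222, 0.0827]
eef_rot: [-0.478, 0.478, -0.52, 0.521]
contact_force: [0.7, -0.5, 4.8]
finger_gap: 0.0257
```

Call:
{"fn": "drive_tool", "kwargs": {
  "plan": [
    {"tx": 0, "ty": 0, "tz": 0, "spin": 0, "grip": 0.2},
    {"tx": 0, "ty": 0, "tz": 0, "spin": 0, "grip": 0.2},
    {"tx": 0, "ty": 0, "tz": 0, "spin": 0, "grip": 0.2},
    {"tx": 0, "ty": 0, "tz": 0, "spin": 0, "grip": 0.2}
  ]
}}

```text
time: 11.28
tool_pos: [0.5715, 0.2222, 0.0827]
eef_rot: [-0.478, 0.478, -0.52, 0.521]
contact_force: [0.4, -0.9, 5.4]
finger_gap: 0.0259
```

Call:
{"fn": "drive_tool", "kwargs": {
  "plan": [
    {"tx": 0, "ty": 0, "tz": 0, "spin": 0, "grip": 0.2},
    {"tx": 0, "ty": 0, "tz": 0, "spin": 0, "grip": 0.2},
    {"tx": 0, "ty": 0, "tz": 0, "spin": 0, "grip": 0.2},
    {"tx": 0, "ty": 0, "tz": 0, "spin": 0, "grip": 0.2}
  ],
  "grip_force": 18
}}

```text
time: 11.78
tool_pos: [0.5715, 0.2222, 0.0827]
eef_rot: [-0.478, 0.478, -0.52, 0.521]
contact_force: [0.9, -2.0, 5.8]
finger_gap: 0.0259
```

```bash
python3 -c "
from h import *
g=[]
for i in range(10):
  s=env.snapshot('scene');g.append(env.get_obs()['finger_gap'])
s=snap('scene','s4');t=snap('top','t4')
print(np.mean(g),np.std(g),env.get_obs()['time'])
r=lambda i,w,h:cv2.resize(i,(w,h),interpolation=cv2.INTER_CUBIC)
cv2.imwrite('pics/c5.png',np.vstack([np.hstack([r(t['image'][162:252,342:462],400,300),r(s['image'][140:185,380:440],400,300)]),np.hstack([r(s['image'],400,250),r(t['image'],400,250)])]))
"
```

```text
0.025625761428909967 0.0002192220378088731 12.375
```

View pics/c5.png

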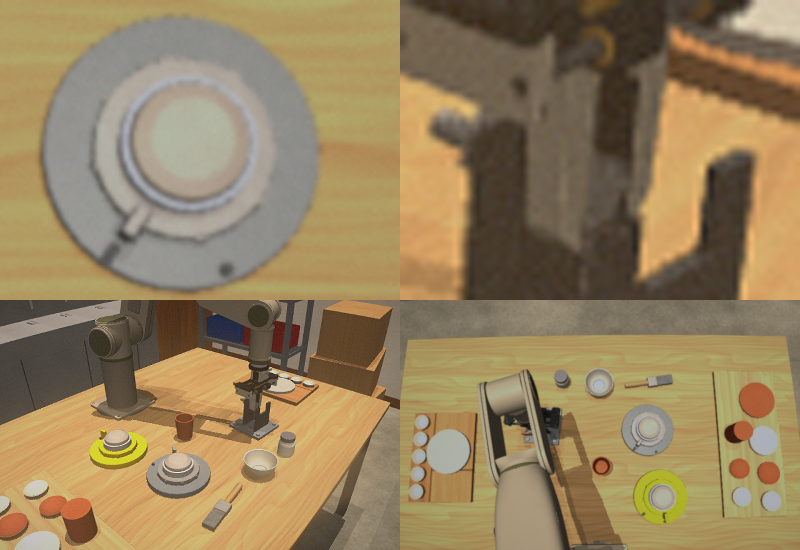

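The ring's tab lines up with the mark, the head is between the fingers with a steady gap, and the bystanders have not moved. I'm handing in.

```bash
python3 -c "
from h import *
print(env.close_job());o=env.get_obs();print(o['finger_gap'],o['contact_force'])"
```

```text
the job is handed in; nothing more can be done
None
the job is handed in; nothing more can be done
```

The ring is locked and the arm is holding the bolt head; I handed the job in at about 12.4 s of the 45 s. No verdict was reported.

- **Ring:** I pinched the grey wheel's tab and turned it clockwise until it lined up with the locked mark, then let go. The tab measured 214.4° round the wheel in the picture and the mark 215.3°, so it sits about 0.93 rad against the target 0.95.
- **Bolt:** I reached into the gap and closed on the head at 3 N, then stepped the grip up to 18 N. The grasp point is about 2 mm from the bolt's estimated centre.
- **Turning of the bolt:** The gap went from 26.4 mm on first contact to about 25.6–26.1 mm, with 0.2 mm noise. It stayed level from 6 N to 18 N, so I put any turn at about 4° at most, mostly at first contact.
- **Bystanders:** Cup, bowl, jar and brush look unmoved in the final pictures. I did not measure them.

**Weak points:**
- The tool cannot tilt and the head starts tilted, by about 12–14° from the gap and 15–19° from an earlier picture. Those two do not agree well.
- The jaws therefore hold the head slightly cornerwise, with friction stopping it, not flush on both flats (24 mm).
- I could not see the bolt directly once it was gripped, so the turn is judged from the gap only.

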